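# Put away after the run: sort vials and park the sampler turret

### The job

Put the bench back in order after the run: stand the two red vials upright in the red rack and the two brown vials upright in the grey rack, one vial to a bay, and put the black turret on the dock's shaft, turned so that its slot drops over the yellow key and it sits flat on the blue plate. The vials are glass, so do not tip them over or drop them, and leave the blue-capped jar where it stands.

Things in the scene. Friction and masses are not known exactly. Their poses are not given: they have to be found in the camera images.
- red_1: One of two alike red-filled glass vials with a red cap, 28 mm in diameter and 95 mm tall, about 60 g, standing upright; straight side up to 70 mm, cap 25 mm in diameter from 78 to 95 mm. Origin: centre of the underside, z up along its axis; yaw means nothing.
- red_2: The other red vial with a red cap, 28 mm in diameter and 95 mm tall, about 60 g, standing upright; straight side up to 70 mm, cap 25 mm in diameter from 78 to 95 mm. Origin: centre of the underside, z up along its axis; yaw means nothing.
- brown_1: One of two alike dark brown glass vials with a white cap, 28 mm in diameter and 95 mm tall, about 60 g, standing upright; straight side up to 70 mm, cap 25 mm in diameter from 78 to 95 mm. Origin: centre of the underside, z up along its axis; yaw means nothing.
- brown_2: The other brown vial with a white cap, 28 mm in diameter and 95 mm tall, about 60 g, standing upright; straight side up to 70 mm, cap 25 mm in diameter from 78 to 95 mm. Origin: centre of the underside, z up along its axis; yaw means nothing.
- turret: Sampler turret, 150 g: black disc 72 mm in diameter, 20 mm thick, with a boss (30 mm in diameter, up to z = 26 mm) and a round orange knob to grip, 22 mm in diameter, z = 26 to 52 mm. Underneath: central bore 25 mm in diameter, 20 mm deep. A slot 12 mm wide, cut through the disc, runs from bore to rim along its +x, with a yellow stripe on either side. Origin: centre of the underside.
- red_rack: Red open rack for the red vials: box 70 mm (its x) by 130 mm (its y) by 30 mm high, fixed to the bench, walls 5 mm, inner floor 5 mm above its underside. A cross wall makes two bays, 60 by 57 mm inside, centred at its own y = +31 and -31 mm. Origin: centre of the underside.
- grey_rack: Grey open rack for the brown vials: box 70 mm (its x) by 130 mm (its y) by 30 mm high, fixed to the bench, walls 5 mm, inner floor 5 mm above its underside. A cross wall makes two bays, 60 by 57 mm inside, centred at its own y = +31 and -31 mm. Origin: centre of the underside.
- dock: Fixed blue plate 90 x 90 x 12 mm with a steel shaft, 19 mm in diameter, at its centre (top at z = 29 mm, last 5 mm tapered) and a yellow key 6 mm wide from the shaft along its +x, out to 27 mm, top at z = 23 mm. With both +x alike the turret drops on with 3 mm of play and rests on the plate, its origin at z = 12 mm; else it stays up on the key. Origin: centre of the underside.
- wash_jar: Bystander: white jar with a blue cap, 44 mm in diameter and 100 mm tall, loose; it must stay where it is. Origin: centre of the underside.
There are look-alikes about, which are no part of the job. Leave any pink or purple look-alike of the red_1 alone.

How it is judged:
By the outcome, as a careful person would: the job done as asked, in the order asked, and still so for the second after the job is handed in, with the robot touching nothing.
It also fails if it takes over 115 s, if anything falls off the work surface, if the arm or the gripper's body presses on something with over 40 N, if the wrist force passes 120 N, or if a joint passes its speed limit or range.

### The arm

A 6-joint arm with a two-finger parallel gripper is mounted at the origin on the work surface. World frame = base frame: x ahead of the robot, y to its left, z up, the work surface at z = 0. Lengths are in mm, angles in rad, forces in N, time in s.
With the tool pointing down it reaches from about 275 to 750 mm from the base axis. Payload 10.2 kg.
Tool frame: the origin (TCP) lies between the finger pads; the fingertips stand 19 mm ahead of it and the grasp point (between the pads) is the TCP; z points along the fingers, y is the line along which they close (so a half turn about z gives the same grasp; the last joint's range is limited). The gripper opens to 85 mm and grips with 20 to 120 N. Pads are 22 mm wide; open, the fingers measure 114 mm over their backs; the gripper's body (76 mm by 85 mm) begins 54 mm behind the grasp point. The pads swing forward as they close: fully open they stand 13 mm farther back than shut.
Start: joints at [1.105, 0.313, 1.498, -0, 1.331, -0.223], TCP at [126.234, 509.604, 250.294] pointing down, gripper open.
Joint ranges: [-2.94, 2.94], [-0.97, 2.17], [0.19, 2.56], [-1.23, 4.37], [0.02, 3.11], [-2.88, 2.88]. Speed limits (rad/s): [2.39, 2.39, 3.01, 3.14, 3.14, 3.14].

### API

Orientations are given as a unit quaternion [w, x, y, z].
In Python, from rig import sense, capture, finish_job gives the robot as it stands. The module is installed in compiled form; this text tells all that it offers.
- The arm moves only by the tool move_arm, never from a script. Its argument "moves" is a list of rows, each an object with "turn": the turn, a rotation vector about the tool's x, y, z in rad, a list of three; "translation": the shift along the tool's x, y, z in mm, a list of three; "hand": the opening, from 0 (shut) to 1 (fully open). In form: [{"turn": [wx, wy, wz], "translation": [x, y, z], "hand": hand}, ...]. A call has 1 to 10 rows; each row shifts and turns the commanded pose from where the row before left it, along the tool's axes as they then stand; what a row does not reach is not made up. A row lasts 1/12 s, in which the tool goes at most 41.7 mm and 7.16 degrees, less where a joint would pass 70% of its speed; a pose out of reach is approached as far as the arm can. A call with a gripper value outside its range is refused whole. The fingers move at their own pace and stop on an object; "grip_force" is the grip in N (left out, the last holds). Time passes only in rows, so rows that do not move let the fingers close. It gives the time, the measured TCP pose, the force, the opening and the grip force at its end, in the units of the state.
- sense(): the state, without advancing time (a new reading comes with each control period).
- capture(name): name is "scene" or "side" or "wrist"; returns a dict with "image" (480x640x3 uint8, blue, green, red), "z_map" (480x640 float32, mm along the optical axis (not along the pixel's ray), 0 where there is no reading), "vertical_fov" (degrees; the focal length in pixels is half the picture's height over the tangent of half this angle, whatever the lens; pixels are square), "cx", "cy" (the principal point, pixels), "R" (3x3) and "t" (3): a world point X has camera coordinates R X + t; the wrist camera has in their place "T_tool_cam" (4x4, takes a point from camera to tool coordinates, whose origin is the TCP and whose axes are the flange's). Camera axes: x right, y down, z forward; pixel columns grow to the right and rows downward; lengths in mm; the calibration is good to about 2 mm. A picture is of the moment at which its call begins: read the wrist's pose just before it.
- finish_job(): hands the job in; it is judged then, once.
The state is a dict: "time_s": time; "joints": joint angles; "dq": joint speeds; "tau": joint torques, N m; "eef_pos": TCP position; "ee_rot": TCP orientation; "force": force on the tool from outside, world axes, zero at the start; "wrist_torque": the same for the moment, N m; "grip_width": opening from 0.0 (shut) to 1.0 (fully open); "grip_force": force on a finger pad.
Only numpy, scipy, OpenCV 4.12 (cv2) and the standard library are available. Lean on these libraries where they do the work, as an engineer would, in place of code of your own. Each camera call takes 0.05 s, during which the arm holds its last target. There are 200 camera calls.

## Working session

There is one attempt and no reset: what is moved stays moved. The work goes in short steps, Python scripts to look and compute and a tool call to move; the robot and the scene stay as the last step left them, time stands still between calls to the robot, and variables do not carry over. Pictures are saved under pics/ and viewed, at most 14 in all, crops included, and the job is handed in when it is done.

Besides the shell and the picture viewer there is one more tool, called after "Call:" as name(argument=value, ...) on one line, values as JSON. move_arm: Moves the arm, as the interface text tells. Its arguments: {"type":"object","properties":{"moves":{"type":"array","items":{"type":"object","properties":{"turn":{"type":"array","items":{"type":"number"}},"translation":{"type":"array","items":{"type":"number"}},"hand":{"type":"number"}}}},"grip_force":{"type":"number"}},"required":["moves"]}

```bash
mkdir -p pics; cat > h.py <<'E'
import numpy as np, cv2
from rig import sense, capture
from scipy.spatial.transform import Rotation as Ro
def grab(n):
    s=sense(); c=capture(n)
    c['f']=240/np.tan(np.radians(c['vertical_fov'])/2)
    if n=='wrist':
        q=s['ee_rot']; R=Ro.from_quat([q[1],q[2],q[3],q[0]]).as_matrix()
        T=np.array(c['T_tool_cam']); c['Rwc']=R@T[:3,:3]; c['o']=R@T[:3,3]+np.array(s['eef_pos'])
    else:
        c['Rwc']=np.array(c['R']).T; c['o']=-c['Rwc']@np.array(c['t'])
    return c
def cloud(c):
    v,u=np.mgrid[0:480,0:640]; z=c['z_map']
    P=np.stack([(u-c['cx'])/c['f']*z,(v-c['cy'])/c['f']*z,z],-1)@c['Rwc'].T+c['o']
    P[z<=0]=np.nan
    return P
def ray(c,u,v,h):
    d=c['Rwc']@np.array([(u-c['cx'])/c['f'],(v-c['cy'])/c['f'],1]); return c['o']+d*(h-c['o'][2])/d[2]
E
python3 - <<'E'
from h import *
print(sense())
for n in ['scene','side','wrist']:
    c=grab(n); cv2.imwrite(f'pics/{n}0.png',c['image']); np.save(f'{n}0.npy',c,allow_pickle=True)
    print(n,c['o'].round(),c['Rwc'][:,2].round(2),c['f'],c['cx'],c['cy'])
E
```

```text
{'time_s': 0.0, 'joints': array([ 1.10465064e+00,  3.13470138e-01,  1.49846395e+00,  3.63099242e-05,
        1.33101794e+00, -2.23399682e-01]), 'dq': array([ 0.00121855, -0.00029426, -0.00116174,  0.00025323, -0.00039685,
        0.00070896]), 'tau': array([ 9.44975750e-05, -4.12250519e+01, -2.59749484e+01, -1.45067852e-04,
        4.00786987e-03,  4.68007798e-06]), 'eef_pos': array([126.08463161, 509.38347881, 249.71464947]), 'ee_rot': array([-2.46318507e-04,  1.21079488e-01,  9.92642582e-01, -6.33732361e-04]), 'force': array([ 0.58404856, -0.13148999,  0.84982225]), 'wrist_torque': array([-0.01157829, -0.02895527, -0.03939402]), 'grip_force': 0.0, 'grip_width': 1.0027172253052805}
scene [1027. -485.  823.] [-0.48  0.48 -0.74] 610.798393190477 325.3559793973546 244.92217689629587
side [216. 753. 587.] [ 0.31 -0.77 -0.55] 613.0910748099831 318.2112800402141 240.7238205802268
wrist [ 60. 526. 374.] [ 0.26 -0.07 -0.96] 375.44181034223107 329.719426865976 242.07330860971024
```

View pics/scene0.png

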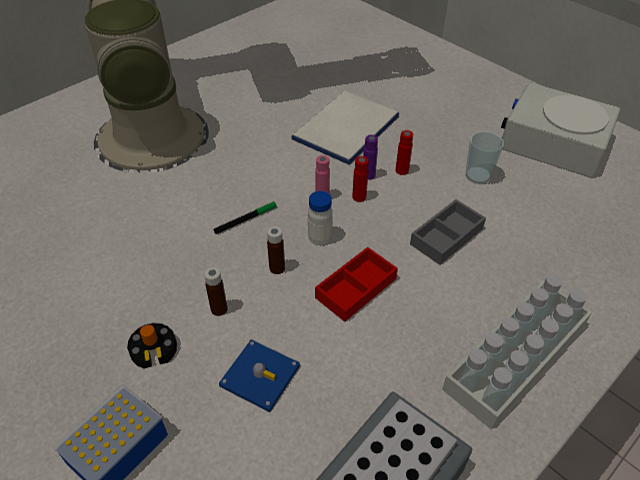

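View pics/side0.png

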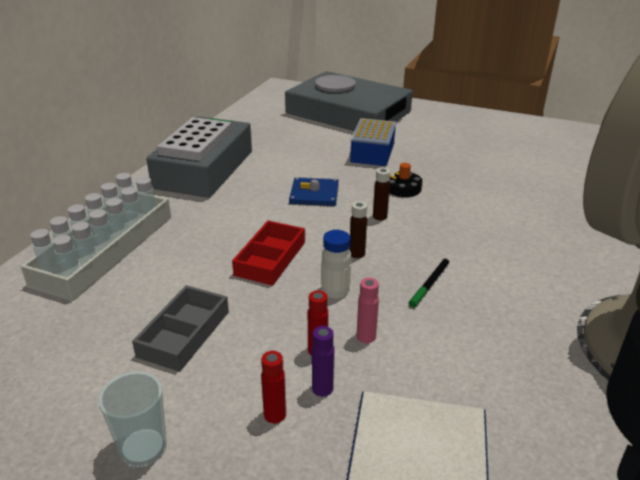

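The scene view shows:
- **Candidates for red_1 and red_2:** red vials at (361,180) and (405,152), with look-alikes in pink at (322,177) and purple at (371,157). By the description I choose the two red ones.
- **Brown vials:** (276,250) and (216,292).
- **Jar:** (320,218).
- **Turret:** (152,344), with its slot facing down in the image.
- **Dock:** (260,375), with the key pointing right.
- **Racks:** red at (356,283), grey at (448,231).

The side view agrees with this. Next I measure.

```bash
cat > m.py <<'E'
from h import *
def regions(c,hint,thr=45):
    pass
for n in ['scene','side']:
    c=np.load(f'{n}0.npy',allow_pickle=True).item(); P=cloud(c); hsv=cv2.cvtColor(c['image'],cv2.COLOR_BGR2HSV)
    H,S,V=[hsv[...,i].astype(int) for i in range(3)]
    h=P[...,2]
    ok=np.isfinite(h)&(h>-20)&(h<130)
    masks={'red':((H<6)|(H>174))&(S>200)&ok&(h>10),
     'pinkpurple':(((H>160)&(H<176)&(S<190)&(S>70))|((H>125)&(H<160)&(S>100)))&ok,
     'tall':ok&(h>86)&(h<112),
     'orange':(H>5)&(H<16)&(S>200)&(V>120)&ok,'yellow':(H>20)&(H<32)&(S>180)&(V>100)&ok,
     'blue':(H>100)&(H<120)&(S>170)&ok,
     'grey':(S<40)&(V<110)&ok&(h>22)&(h<38)}
    for k,m in masks.items():
        nn,L,st,ce=cv2.connectedComponentsWithStats(m.astype(np.uint8))
        for i in range(1,nn):
            if st[i,4]<25: continue
            q=P[L==i]; z=np.median(q[:,2])
            # ring centre from min/max at top layer
            t=q[q[:,2]>np.percentile(q[:,2],98)-6]
            (cx,cy),r=cv2.minEnclosingCircle(t[:,:2].astype(np.float32))
            print(n,k,st[i,4],ce[i].round(),'med',np.median(q,0).round(),'ztop',np.percentile(q[:,2],98).round(),'topc',round(cx),round(cy),'r',round(r))
E
python3 m.py
```

```text
scene red 470 [404. 152.] med [457. 300.  57.] ztop 97.0 topc 453 308 r 13
scene red 500 [360. 178.] med [452. 178.  59.] ztop 98.0 topc 445 186 r 14
scene red 25 [269. 253.] med [469. -64.  49.] ztop 74.0 topc 470 -63 r 3
scene red 1775 [356. 282.] med [604.  15.  25.] ztop 33.0 topc 600 16 r 72
scene pinkpurple 407 [371. 155.] med [422. 242.  68.] ztop 98.0 topc 429 229 r 38
scene pinkpurple 441 [322. 174.] med [401. 128.  69.] ztop 99.0 topc 423 107 r 54
scene tall 424 [20.  6.] med [-552.   -3.   96.] ztop 111.0 topc -548 -12 r 36
scene tall 739 [606.  13.] med [ 474. 1051.   98.] ztop 111.0 topc 481 1047 r 77
scene tall 757 [145. 113.] med [ 57. -29.  99.] ztop 111.0 topc 13 -7 r 67
scene tall 1658 [576. 113.] med [639. 624.  88.] ztop 91.0 topc 636 626 r 69
scene tall 128 [407. 135.] med [453. 305.  96.] ztop 100.0 topc 452 310 r 15
scene tall 259 [487. 142.] med [571. 409.  90.] ztop 94.0 topc 570 410 r 35
scene tall 132 [371. 140.] med [416. 245.  96.] ztop 99.0 topc 411 249 r 15
scene tall 145 [322. 161.] med [396. 132.  95.] ztop 99.0 topc 394 136 r 15
scene tall 137 [361. 
[... 6293 characters left out ...]
 r 20
side grey 470 [322. 112.] med [ 733. -540.   30.] ztop 38.0 topc 738 -540 r 107
side grey 118 [398. 111.] med [ 567. -615.   32.] ztop 38.0 topc 572 -613 r 77
side grey 763 [201. 173.] med [ 815. -117.   30.] ztop 38.0 topc 867 -214 r 122
side grey 86 [412. 181.] med [ 446. -294.   23.] ztop 27.0 topc 449 -302 r 30
side grey 36 [314. 184.] med [ 616. -207.   26.] ztop 30.0 topc 619 -210 r 9
side grey 1293 [ 98. 255.] med [826. 163.  30.] ztop 38.0 topc 868 102 r 135
side grey 178 [ 46. 266.] med [883. 206.  32.] ztop 38.0 topc 894 207 r 21
side grey 1684 [180. 323.] med [630. 231.  29.] ztop 32.0 topc 631 228 r 74
side grey 34 [118. 447.] med [578. 436.  30.] ztop 37.0 topc 579 436 r 7
```

View pics/wrist0.png

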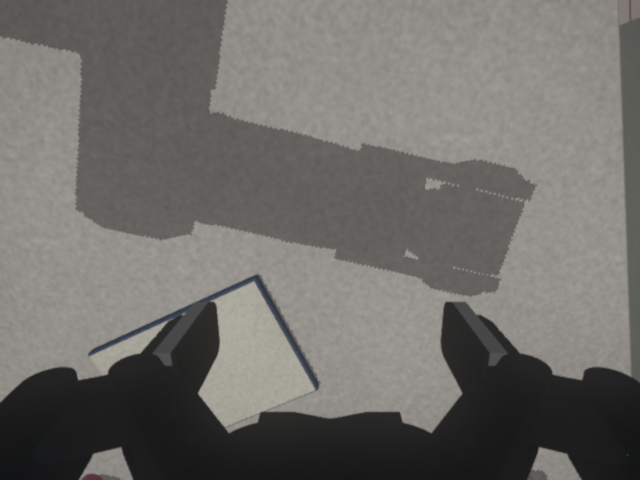

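```bash
cat > d.py <<'E'
import sys
from h import *
# tool-axes delta to world target x y z
s=sense(); q=s['ee_rot']; R=Ro.from_quat([q[1],q[2],q[3],q[0]]).as_matrix()
t=np.array([float(a) for a in sys.argv[1:4]])
print('pos',s['eef_pos'].round(1),'tool delta',(R.T@(t-s['eef_pos'])).round(1),'yaw y',np.degrees(np.arctan2(R[1,1],R[0,1])).round(1),'t',s['time_s'],'w',s['grip_width'],s['grip_force'],s['force'].round(1))
E
python3 - <<'E'
from h import *
for n in ['scene','side']:
    c=np.load(f'{n}0.npy',allow_pickle=True).item(); P=cloud(c); hsv=cv2.cvtColor(c['image'],cv2.COLOR_BGR2HSV)
    H,S,V=[hsv[...,i].astype(int) for i in range(3)]; z=P[...,2]
    def box(x,y,r): return (abs(P[...,0]-x)<r)&(abs(P[...,1]-y)<r)
    for k,m in {'redrack':box(600,17,90)&((H<6)|(H>174))&(S>200)&(z>28)&(z<36),
                'greyrack':box(630,228,90)&(z>28)&(z<36),
                'dock':box(618,-210,70)&(H>100)&(H<120)&(S>170)&(z>11)&(z<18),
                }.items():
        q=P[m][:,:2].astype(np.float32); (cx,cy),wh,a=cv2.minAreaRect(q); print(n,k,len(q),cx,cy,wh,a)
    m=box(618,-210,50)&(H>20)&(H<32)&(S>150)&(z>21); q=P[m]; print(n,'key',q.mean(0),len(q)); 
    m=box(618,-210,15)&(z>28)&(z<36)&(S<80); q=P[m]; (a,b),r=cv2.minEnclosingCircle(q[:,:2].astype(np.float32));print(n,'shaft',a,b,r,len(q))
    m=box(464,-301,60)&(z>19)&(z<27)&(V<140); q=P[m];(a,b),r=cv2.minEnclosingCircle(q[:,:2].astype(np.float32));print(n,'disc',a,b,r,len(q))
c=np.load('side0.npy',allow_pickle=True).item()['image']
c2=np.load('scene0.npy',allow_pickle=True).item()['image']
cv2.imwrite('pics/crop1.png',np.hstack([cv2.resize(c[280:430,220:420],(400,300)),cv2.resize(c2[300:420,100:260],(400,300))]))
E
python3 d.py 446 186 200
```

```text
scene redrack 618 600.6141967773438 16.544296264648438 (70.9280776977539, 130.78009033203125) 0.8037054538726807
scene greyrack 594 630.4039916992188 229.06199645996094 (73.56209564208984, 136.1358642578125) 0.5629985928535461
scene dock 2368 618.2783813476562 -213.15396118164062 (89.17965698242188, 89.22769927978516) 17.22351837158203
scene key [ 634.20839177 -207.61830088   23.60460417] 44
scene shaft 617.3900146484375 -213.02493286132812 7.50550651550293 54
scene disc 462.7550048828125 -301.0538330078125 37.63677978515625 925
side redrack 514 600.1069946289062 19.059932708740234 (69.94715118408203, 130.80615234375) 0.8489059209823608
side greyrack 998 632.5322875976562 227.59495544433594 (134.2237548828125, 72.7317123413086) 89.85789489746094
side dock 657 617.6742553710938 -208.5381317138672 (85.58318328857422, 87.6010513305664) 19.366575241088867
side key [ 635.19773811 -205.30659413   23.55173898] 18
side shaft 618.932861328125 -211.94732666015625 8.265338897705078 25
side disc 462.5732727050781 -301.8262634277344 37.80037307739258 367
pos [126.1 509.4 249.9] tool delta [-388.2 -237.    50. ] yaw y 76.1 t 0.15 w 1.0009532962336463 0.0 [-0.3  0.6  1. ]
```

View pics/crop1.png

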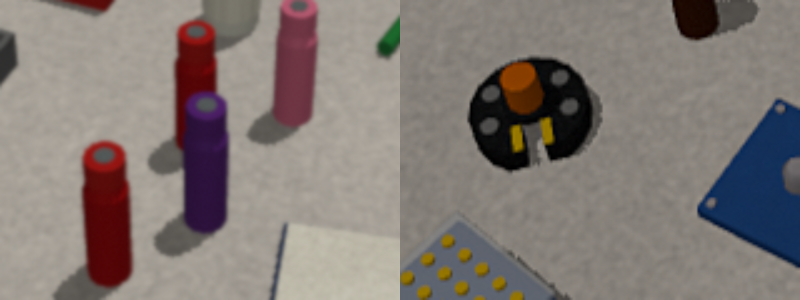

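The crop shows the two plain reds at (105,210) and (197,80), clearly different from the purple and pink ones. The turret slot opens towards the lower right.

I'll fetch the farther red vial, at (453,309), first.

```bash
python3 d.py 453 309 150
```

```text
pos [126.1 509.4 249.9] tool delta [-365.5 -115.9   99.9] yaw y 76.1 t 0.15 w 1.0009532962336463 0.0 [-0.3  0.6  1. ]
```

Call:
move_arm(grip_force=40, moves=[{"turn": [0, 0, 0], "translation": [-20, -6, 0], "hand": 0.6}, {"turn": [0, 0, 0], "translation": [-35, -11, 0], "hand": 0.6}, {"turn": [0, 0, 0], "translation": [-38, -12, 10], "hand": 0.6}, {"turn": [0, 0, 0], "translation": [-38, -12, 10], "hand": 0.6}, {"turn": [0, 0, 0], "translation": [-38, -12, 10], "hand": 0.6}, {"turn": [0, 0, 0], "translation": [-38, -12, 10], "hand": 0.6}, {"turn": [0, 0, 0], "translation": [-38, -12, 10], "hand": 0.6}, {"turn": [0, 0, 0], "translation": [-38, -12, 10], "hand": 0.6}, {"turn": [0, 0, 0], "translation": [-38, -12, 10], "hand": 0.6}, {"turn": [0, 0, 0], "translation": [-35, -11, 10], "hand": 0.6}])

```text
time_s: 0.98
eef_pos: [446.5, 313.7, 169.7]
ee_rot: [-0.0, 0.121, 0.993, -0.0]
force: [-0.7, 0.9, 0.3]
grip_width: 0.596
grip_force: 0.0
```

```bash
python3 d.py 453 309 150; python3 - <<'E'
from h import *
c=grab('wrist'); P=cloud(c); z=P[...,2]
cv2.imwrite('pics/w1.png',c['image'])
hsv=cv2.cvtColor(c['image'],cv2.COLOR_BGR2HSV);H,S,V=[hsv[...,i].astype(int) for i in range(3)]
m=((H<6)|(H>174))&(S>150)&(z>80)&(z<110)
n,L,st,ce=cv2.connectedComponentsWithStats(m.astype(np.uint8))
for i in range(1,n):
    if st[i,4]>60: q=P[L==i]; q=q[q[:,2]>90]; print(ce[i],cv2.minEnclosingCircle(q[:,:2].astype(np.float32)))
E
```

```text
pos [446.5 313.7 169.7] tool delta [-7.4 -3.  19.7] yaw y 76.1 t 0.9833 w 0.5961255982272089 0.0 [-0.7  0.9  0.3]
[331.08780488 263.2195122 ] ((447.75531005859375, 312.27825927734375), 9.020401000976562)
[118.38444194 312.05411499] ((446.1474609375, 186.3579864501953), 12.448453903198242)
```

Call:
move_arm(moves=[{"turn": [0, 0, 0], "translation": [-8, -4, 0], "hand": 0.6}, {"turn": [0, 0, 0], "translation": [0, 0, 20], "hand": 0.6}, {"turn": [0, 0, 0], "translation": [0, 0, 30], "hand": 0.6}, {"turn": [0, 0, 0], "translation": [0, 0, 30], "hand": 0.6}, {"turn": [0, 0, 0], "translation": [0, 0, 25], "hand": 0.6}, {"turn": [0, 0, 0], "translation": [0, 0, 10], "hand": 0.6}, {"turn": [0, 0, 0], "translation": [0, 0, 0], "hand": 0.2}, {"turn": [0, 0, 0], "translation": [0, 0, 0], "hand": 0.1}, {"turn": [0, 0, 0], "translation": [0, 0, 0], "hand": 0.1}, {"turn": [0, 0, 0], "translation": [0, 0, 0], "hand": 0.1}])

```text
time_s: 1.87
eef_pos: [452.3, 309.9, 56.8]
ee_rot: [0.001, 0.121, 0.993, 0.001]
force: [-0.8, 0.6, -0.8]
grip_width: 0.318
grip_force: 39.3
```

```bash
python3 d.py 600 53 62
```

```text
pos [452.3 309.9  56.8] tool delta [-205.1 -213.9   -5.1] yaw y 76.1 t 1.8667 w 0.31767211456221095 39.29236446158029 [-0.8  0.6 -0.8]
```

Call:
move_arm(moves=[{"turn": [0, 0, 0], "translation": [0, 0, -15], "hand": 0.1}, {"turn": [0, 0, 0], "translation": [0, 0, -30], "hand": 0.1}, {"turn": [0, 0, 0], "translation": [-10, -10, -30], "hand": 0.1}, {"turn": [0, 0, 0], "translation": [-25, -26, -5], "hand": 0.1}, {"turn": [0, 0, 0], "translation": [-28, -29, 0], "hand": 0.1}, {"turn": [0, 0, 0], "translation": [-28, -29, 0], "hand": 0.1}, {"turn": [0, 0, 0], "translation": [-28, -29, 0], "hand": 0.1}, {"turn": [0, 0, 0], "translation": [-28, -29, 0], "hand": 0.1}, {"turn": [0, 0, 0], "translation": [-28, -29, 0], "hand": 0.1}, {"turn": [0, 0, 0], "translation": [-20, -22, 0], "hand": 0.1}])

```text
time_s: 2.7
eef_pos: [593.6, 62.6, 136.6]
ee_rot: [0.001, 0.122, 0.993, -0.0]
force: [-0.1, 0.2, -0.8]
grip_width: 0.318
grip_force: 39.5
```

```bash
python3 d.py 600 53 62
```

```text
pos [593.6  62.6 136.6] tool delta [-8.3 -7.8 74.6] yaw y 76.0 t 2.7 w 0.3182021461795585 39.515219188760966 [-0.1  0.2 -0.8]
```

Call:
move_arm(moves=[{"turn": [0, 0, 0], "translation": [-8, -8, 0], "hand": 0.1}, {"turn": [0, 0, 0], "translation": [0, 0, 15], "hand": 0.1}, {"turn": [0, 0, 0], "translation": [0, 0, 25], "hand": 0.1}, {"turn": [0, 0, 0], "translation": [0, 0, 20], "hand": 0.1}, {"turn": [0, 0, 0], "translation": [0, 0, 8], "hand": 0.1}, {"turn": [0, 0, 0], "translation": [0, 0, 3], "hand": 0.1}, {"turn": [0, 0, 0], "translation": [0, 0, 1], "hand": 0.1}, {"turn": [0, 0, 0], "translation": [0, 0, 1], "hand": 0.1}, {"turn": [0, 0, 0], "translation": [0, 0, 0], "hand": 0.1}])

```text
time_s: 3.45
eef_pos: [598.5, 56.0, 63.5]
ee_rot: [0.001, 0.121, 0.993, 0.0]
force: [-0.2, -0.3, -0.2]
grip_width: 0.312
grip_force: 39.5
```

```bash
python3 d.py 600 53 62
```

```text
pos [598.5  56.   63.5] tool delta [-2.1 -2.6  1.5] yaw y 76.1 t 3.45 w 0.31173226223855804 39.52196443104185 [-0.2 -0.3 -0.2]
```

Call:
move_arm(moves=[{"turn": [0, 0, 0], "translation": [0, 0, 1], "hand": 0.1}, {"turn": [0, 0, 0], "translation": [0, 0, 0.5], "hand": 0.1}, {"turn": [0, 0, 0], "translation": [0, 0, 0], "hand": 0.5}, {"turn": [0, 0, 0], "translation": [0, 0, 0], "hand": 0.5}, {"turn": [0, 0, 0], "translation": [0, 0, 0], "hand": 0.5}, {"turn": [0, 0, 0], "translation": [0, 0, -15], "hand": 0.5}, {"turn": [0, 0, 0], "translation": [0, 0, -30], "hand": 0.5}, {"turn": [0, 0, 0], "translation": [0, 0, -35], "hand": 0.5}, {"turn": [0, 0, 0], "translation": [10, 5, -25], "hand": 0.6}, {"turn": [0, 0, 0], "translation": [30, 15, 0], "hand": 0.6}])

```text
time_s: 4.28
eef_pos: [567.6, 83.1, 171.2]
ee_rot: [0.006, 0.123, 0.992, 0.0]
force: [1.3, -0.0, 0.6]
grip_width: 0.599
grip_force: 0.0
```

Call:
move_arm(moves=[{"turn": [0, 0, 0], "translation": [35, 17, 0], "hand": 0.6}, {"turn": [0, 0, 0], "translation": [35, 17, 0], "hand": 0.6}, {"turn": [0, 0, 0], "translation": [35, 17, 0], "hand": 0.6}, {"turn": [0, 0, 0], "translation": [25, 13, 0], "hand": 0.6}, {"turn": [0, 0, 0], "translation": [9, 5, 0], "hand": 0.6}, {"turn": [0, 0, 0], "translation": [0, 0, 0], "hand": 0.6}])

```text
time_s: 4.78
eef_pos: [444.5, 186.6, 166.2]
ee_rot: [0.0, 0.12, 0.993, 0.0]
force: [-0.4, -0.5, -0.3]
grip_width: 0.6
grip_force: 0.0
```

```bash
python3 d.py 446 186 56; python3 - <<'E'
from h import *
c=grab('wrist'); P=cloud(c); z=P[...,2]
hsv=cv2.cvtColor(c['image'],cv2.COLOR_BGR2HSV);H,S,V=[hsv[...,i].astype(int) for i in range(3)]
m=((H<6)|(H>174))&(S>150)&(z>80)&(z<110)
n,L,st,ce=cv2.connectedComponentsWithStats(m.astype(np.uint8))
for i in range(1,n):
    if st[i,4]>60: q=P[L==i]; q=q[q[:,2]>90]; print(ce[i],cv2.minEnclosingCircle(q[:,:2].astype(np.float32)))
s=grab('scene'); cv2.imwrite('pics/s2.png',s['image'])
E
```

```text
pos [444.5 186.6 166.2] tool delta [ -1.6  -0.2 110.2] yaw y 76.2 t 4.7833 w 0.5997772545386968 0.0 [-0.4 -0.5 -0.3]
[336.85903084 255.51101322] ((441.15252685546875, 190.56423950195312), 9.375274658203125)
```

View pics/s2.png

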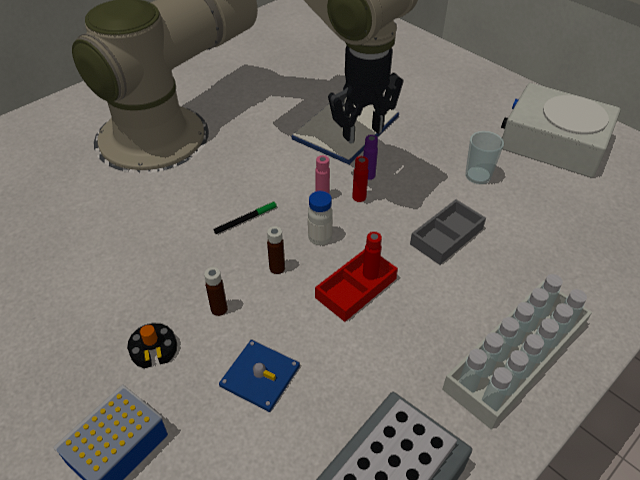

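The first vial stands in the rear bay, at (373,255). I'll descend on the second red one.

Call:
move_arm(moves=[{"turn": [0, 0, 0], "translation": [-1, 0, 10], "hand": 0.6}, {"turn": [0, 0, 0], "translation": [0, 0, 30], "hand": 0.6}, {"turn": [0, 0, 0], "translation": [0, 0, 32], "hand": 0.6}, {"turn": [0, 0, 0], "translation": [0, 0, 28], "hand": 0.6}, {"turn": [0, 0, 0], "translation": [0, 0, 10], "hand": 0.6}, {"turn": [0, 0, 0], "translation": [0, 0, 0], "hand": 0.3}, {"turn": [0, 0, 0], "translation": [0, 0, 0], "hand": 0.1}, {"turn": [0, 0, 0], "translation": [0, 0, 0], "hand": 0.1}, {"turn": [0, 0, 0], "translation": [0, 0, 0], "hand": 0.1}, {"turn": [0, 0, 0], "translation": [0, 0, 0], "hand": 0.1}])

```text
time_s: 5.72
eef_pos: [447.2, 185.1, 56.8]
ee_rot: [0.001, 0.121, 0.993, 0.0]
force: [-0.0, 0.6, -0.8]
grip_width: 0.318
grip_force: 39.3
```

```bash
python3 d.py 600 -18 62
```

```text
pos [447.2 185.1  56.8] tool delta [-197.1 -160.4   -4.9] yaw y 76.1 t 5.7167 w 0.31776158327963344 39.28760583512485 [-0.   0.6 -0.8]
```

Call:
move_arm(moves=[{"turn": [0, 0, 0], "translation": [0, 0, -15], "hand": 0.1}, {"turn": [0, 0, 0], "translation": [0, 0, -30], "hand": 0.1}, {"turn": [0, 0, 0], "translation": [0, 0, -35], "hand": 0.1}, {"turn": [0, 0, 0], "translation": [-10, -8, -30], "hand": 0.1}, {"turn": [0, 0, 0], "translation": [-28, -23, -5], "hand": 0.1}, {"turn": [0, 0, 0], "translation": [-30, -25, 0], "hand": 0.1}, {"turn": [0, 0, 0], "translation": [-30, -25, 0], "hand": 0.1}, {"turn": [0, 0, 0], "translation": [-30, -25, 0], "hand": 0.1}, {"turn": [0, 0, 0], "translation": [-30, -25, 0], "hand": 0.1}, {"turn": [0, 0, 0], "translation": [-25, -20, 0], "hand": 0.1}])

```text
time_s: 6.55
eef_pos: [589.1, -8.0, 171.5]
ee_rot: [0.001, 0.122, 0.993, -0.0]
force: [-0.1, 0.1, -0.8]
grip_width: 0.314
grip_force: 39.6
```

Call:
move_arm(moves=[{"turn": [0, 0, 0], "translation": [-13, -8, 0], "hand": 0.1}, {"turn": [0, 0, 0], "translation": [0, 0, 10], "hand": 0.1}, {"turn": [0, 0, 0], "translation": [0, 0, 10], "hand": 0.1}])

```text
time_s: 6.8
eef_pos: [598.7, -16.7, 150.6]
ee_rot: [0.0, 0.122, 0.993, 0.0]
force: [0.9, 0.5, -1.0]
grip_width: 0.309
grip_force: 39.6
```

```bash
python3 d.py 600 -18 62
```

```text
pos [598.7 -16.7 150.6] tool delta [-1.5 -1.  88.6] yaw y 76.0 t 6.8 w 0.3090392982972877 39.552445103181526 [ 0.9  0.5 -1. ]
```

Call:
move_arm(moves=[{"turn": [0, 0, 0], "translation": [-1, -1, 20], "hand": 0.1}, {"turn": [0, 0, 0], "translation": [0, 0, 30], "hand": 0.1}, {"turn": [0, 0, 0], "translation": [0, 0, 25], "hand": 0.1}, {"turn": [0, 0, 0], "translation": [0, 0, 8], "hand": 0.1}, {"turn": [0, 0, 0], "translation": [0, 0, 3], "hand": 0.1}, {"turn": [0, 0, 0], "translation": [0, 0, 1], "hand": 0.1}, {"turn": [0, 0, 0], "translation": [0, 0, 0.5], "hand": 0.1}, {"turn": [0, 0, 0], "translation": [0, 0, 0], "hand": 0.1}])

```text
time_s: 7.47
eef_pos: [599.9, -17.5, 64.7]
ee_rot: [0.001, 0.121, 0.993, -0.0]
force: [-0.1, -0.4, -1.2]
grip_width: 0.319
grip_force: 39.6
```

```bash
python3 d.py 474 -51.5 62
```

```text
pos [599.9 -17.5  64.7] tool delta [114.1 -63.2   2.4] yaw y 76.1 t 7.4667 w 0.31907949034145816 39.553457378642634 [-0.1 -0.4 -1.2]
```

Call:
move_arm(moves=[{"turn": [0, 0, 0], "translation": [0, 0, 1.5], "hand": 0.1}, {"turn": [0, 0, 0], "translation": [0, 0, 1], "hand": 0.1}, {"turn": [0, 0, 0], "translation": [0, 0, 0], "hand": 0.5}, {"turn": [0, 0, 0], "translation": [0, 0, 0], "hand": 0.5}, {"turn": [0, 0, 0], "translation": [0, 0, 0], "hand": 0.5}, {"turn": [0, 0, 0], "translation": [0, 0, -15], "hand": 0.5}, {"turn": [0, 0, 0], "translation": [0, 0, -30], "hand": 0.5}, {"turn": [0, 0, 0], "translation": [0, 0, -35], "hand": 0.5}, {"turn": [0, 0, 0], "translation": [10, -5, -25], "hand": 0.6}, {"turn": [0, 0, 0], "translation": [30, -17, 0], "hand": 0.6}])

```text
time_s: 8.3
eef_pos: [558.9, -29.5, 171.1]
ee_rot: [0.006, 0.12, 0.993, -0.001]
force: [0.6, -0.8, -0.4]
grip_width: 0.603
grip_force: 0.0
```

Call:
move_arm(moves=[{"turn": [0, 0, 0], "translation": [35, -19, 0], "hand": 0.6}, {"turn": [0, 0, 0], "translation": [30, -16, 0], "hand": 0.6}, {"turn": [0, 0, 0], "translation": [9, -6, 0], "hand": 0.6}, {"turn": [0, 0, 0], "translation": [0, 0, 0], "hand": 0.6}])

```text
time_s: 8.63
eef_pos: [471.9, -51.8, 166.3]
ee_rot: [-0.0, 0.122, 0.993, -0.0]
force: [-0.7, -0.0, 0.5]
grip_width: 0.601
grip_force: 0.0
```

```bash
python3 d.py 474 -51.5 56
```

```text
pos [471.9 -51.8 166.3] tool delta [ -2.    0.8 110.3] yaw y 76.0 t 8.6333 w 0.6008706380527518 0.0 [-0.7 -0.   0.5]
```

Call:
move_arm(moves=[{"turn": [0, 0, 0], "translation": [-2, 1, 10], "hand": 0.6}, {"turn": [0, 0, 0], "translation": [0, 0, 30], "hand": 0.6}, {"turn": [0, 0, 0], "translation": [0, 0, 32], "hand": 0.6}, {"turn": [0, 0, 0], "translation": [0, 0, 28], "hand": 0.6}, {"turn": [0, 0, 0], "translation": [0, 0, 10], "hand": 0.6}, {"turn": [0, 0, 0], "translation": [0, 0, 0], "hand": 0.3}, {"turn": [0, 0, 0], "translation": [0, 0, 0], "hand": 0.1}, {"turn": [0, 0, 0], "translation": [0, 0, 0], "hand": 0.1}, {"turn": [0, 0, 0], "translation": [0, 0, 0], "hand": 0.1}, {"turn": [0, 0, 0], "translation": [0, 0, 0], "hand": 0.1}])

```text
time_s: 9.47
eef_pos: [476.4, -51.0, 56.8]
ee_rot: [0.001, 0.121, 0.993, -0.0]
force: [-0.5, 0.9, -0.2]
grip_width: 0.314
grip_force: 39.3
```

```bash
python3 d.py 631 264 62;python3 - <<'E'
from h import *
s=grab('scene'); cv2.imwrite('pics/s3.png',s['image'][100:420,100:500])
E
```

```text
pos [476.4 -51.   56.8] tool delta [-74.4 342.9  -5.1] yaw y 76.1 t 9.4667 w 0.3139167064391781 39.28549429401755 [-0.5  0.9 -0.2]
```

View pics/s3.png

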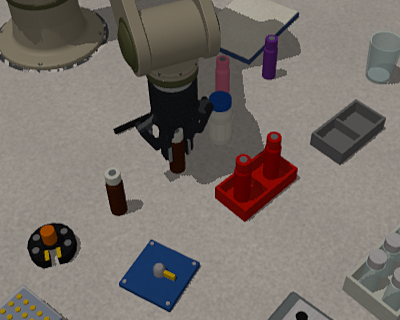

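Both reds stand in their rack, at about (243,180) and (273,158) in the crop, and the brown vial is gripped. I'll carry it to the rear grey bay.

Call:
move_arm(moves=[{"turn": [0, 0, 0], "translation": [0, 0, -15], "hand": 0.1}, {"turn": [0, 0, 0], "translation": [0, 0, -30], "hand": 0.1}, {"turn": [0, 0, 0], "translation": [0, 0, -35], "hand": 0.1}, {"turn": [0, 0, 0], "translation": [0, 0, -30], "hand": 0.1}, {"turn": [0, 0, 0], "translation": [-4, 18, -10], "hand": 0.1}, {"turn": [0, 0, 0], "translation": [-7, 32, 0], "hand": 0.1}, {"turn": [0, 0, 0], "translation": [-8, 37, 0], "hand": 0.1}, {"turn": [0, 0, 0], "translation": [-8, 37, 0], "hand": 0.1}, {"turn": [0, 0, 0], "translation": [-8, 37, 0], "hand": 0.1}, {"turn": [0, 0, 0], "translation": [-8, 37, 0], "hand": 0.1}])

```text
time_s: 10.35
eef_pos: [565.6, 132.9, 176.4]
ee_rot: [0.0, 0.121, 0.993, 0.0]
force: [0.3, 0.3, -0.4]
grip_width: 0.314
grip_force: 39.6
```

Call:
move_arm(moves=[{"turn": [0, 0, 0], "translation": [-8, 37, 0], "hand": 0.1}, {"turn": [0, 0, 0], "translation": [-8, 37, 0], "hand": 0.1}, {"turn": [0, 0, 0], "translation": [-7, 32, 0], "hand": 0.1}, {"turn": [0, 0, 0], "translation": [-5, 24, 0], "hand": 0.1}, {"turn": [0, 0, 0], "translation": [-3, 12, 0], "hand": 0.1}, {"turn": [0, 0, 0], "translation": [0, 0, 5], "hand": 0.1}])

```text
time_s: 10.85
eef_pos: [629.9, 263.7, 171.4]
ee_rot: [0.001, 0.12, 0.993, 0.001]
force: [-0.0, -0.2, -0.5]
grip_width: 0.315
grip_force: 39.6
```

```bash
python3 d.py 631 264 62
```

```text
pos [629.9 263.7 171.4] tool delta [ -0.8   0.4 109.4] yaw y 76.2 t 10.85 w 0.31456274311396804 39.588838670169935 [-0.  -0.2 -0.5]
```

Call:
move_arm(moves=[{"turn": [0, 0, 0], "translation": [0, 0, 20], "hand": 0.1}, {"turn": [0, 0, 0], "translation": [0, 0, 35], "hand": 0.1}, {"turn": [0, 0, 0], "translation": [0, 0, 30], "hand": 0.1}, {"turn": [0, 0, 0], "translation": [0, 0, 15], "hand": 0.1}, {"turn": [0, 0, 0], "translation": [0, 0, 5], "hand": 0.1}, {"turn": [0, 0, 0], "translation": [0, 0, 2], "hand": 0.1}, {"turn": [0, 0, 0], "translation": [0, 0, 1], "hand": 0.1}, {"turn": [0, 0, 0], "translation": [0, 0, 0.5], "hand": 0.1}, {"turn": [0, 0, 0], "translation": [0, 0, 0], "hand": 0.1}])

```text
time_s: 11.6
eef_pos: [629.9, 261.4, 63.7]
ee_rot: [0.001, 0.121, 0.993, 0.0]
force: [-0.5, -0.2, -1.6]
grip_width: 0.317
grip_force: 39.6
```

```bash
python3 d.py 474 -181 62
```

```text
pos [629.9 261.4  63.7] tool delta [  44.9 -466.9    1.1] yaw y 76.1 t 11.6 w 0.31679302252134617 39.57239510840736 [-0.5 -0.2 -1.6]
```

Call:
move_arm(moves=[{"turn": [0, 0, 0], "translation": [0, 0, 1], "hand": 0.1}, {"turn": [0, 0, 0], "translation": [0, 0, 0.5], "hand": 0.1}, {"turn": [0, 0, 0], "translation": [0, 0, 0], "hand": 0.5}, {"turn": [0, 0, 0], "translation": [0, 0, 0], "hand": 0.5}, {"turn": [0, 0, 0], "translation": [0, 0, 0], "hand": 0.5}, {"turn": [0, 0, 0], "translation": [0, 0, -15], "hand": 0.5}, {"turn": [0, 0, 0], "translation": [0, 0, -30], "hand": 0.5}, {"turn": [0, 0, 0], "translation": [0, 0, -35], "hand": 0.5}, {"turn": [0, 0, 0], "translation": [0, -10, -30], "hand": 0.6}, {"turn": [0, 0, 0], "translation": [3, -32, 0], "hand": 0.6}])

```text
time_s: 12.43
eef_pos: [618.7, 224.0, 177.7]
ee_rot: [0.006, 0.119, 0.993, 0.002]
force: [0.7, -0.7, 1.1]
grip_width: 0.596
grip_force: 0.0
```

Call:
move_arm(moves=[{"turn": [0, 0, 0], "translation": [4, -38, 0], "hand": 0.6}, {"turn": [0, 0, 0], "translation": [4, -38, 0], "hand": 0.6}, {"turn": [0, 0, 0], "translation": [4, -38, 0], "hand": 0.6}, {"turn": [0, 0, 0], "translation": [4, -38, 0], "hand": 0.6}, {"turn": [0, 0, 0], "translation": [4, -38, 0], "hand": 0.6}, {"turn": [0, 0, 0], "translation": [4, -38, 0], "hand": 0.6}, {"turn": [0, 0, 0], "translation": [4, -38, 0], "hand": 0.6}, {"turn": [0, 0, 0], "translation": [4, -38, 0], "hand": 0.6}, {"turn": [0, 0, 0], "translation": [4, -38, 0], "hand": 0.6}, {"turn": [0, 0, 0], "translation": [3, -38, 0], "hand": 0.6}])

```text
time_s: 13.27
eef_pos: [486.2, -139.7, 171.2]
ee_rot: [0.0, 0.121, 0.993, -0.0]
force: [0.5, -0.5, 0.4]
grip_width: 0.603
grip_force: 0.0
```

```bash
python3 d.py 474 -181 56
```

```text
pos [ 486.2 -139.7  171.2] tool delta [  2.  -43.  115.2] yaw y 76.1 t 13.2667 w 0.602690137964124 0.0 [ 0.5 -0.5  0.4]
```

Call:
move_arm(moves=[{"turn": [0, 0, 0], "translation": [1, -28, 0], "hand": 0.6}, {"turn": [0, 0, 0], "translation": [0, -12, 0], "hand": 0.6}, {"turn": [0, 0, 0], "translation": [0, 0, 10], "hand": 0.6}, {"turn": [0, 0, 0], "translation": [0, 0, 0], "hand": 0.6}])

```text
time_s: 13.6
eef_pos: [476.0, -176.0, 159.2]
ee_rot: [-0.001, 0.122, 0.993, 0.001]
force: [0.5, 0.1, -0.8]
grip_width: 0.599
grip_force: 0.0
```

```bash
python3 d.py 474 -181 56
```

```text
pos [ 476.  -176.   159.2] tool delta [  0.5  -5.5 103.1] yaw y 76.0 t 13.6 w 0.5992779230826139 0.0 [ 0.5  0.1 -0.8]
```

Call:
move_arm(moves=[{"turn": [0, 0, 0], "translation": [0, -5, 10], "hand": 0.6}, {"turn": [0, 0, 0], "translation": [0, 0, 30], "hand": 0.6}, {"turn": [0, 0, 0], "translation": [0, 0, 32], "hand": 0.6}, {"turn": [0, 0, 0], "translation": [0, 0, 21], "hand": 0.6}, {"turn": [0, 0, 0], "translation": [0, 0, 10], "hand": 0.6}, {"turn": [0, 0, 0], "translation": [0, 0, 0], "hand": 0.3}, {"turn": [0, 0, 0], "translation": [0, 0, 0], "hand": 0.1}, {"turn": [0, 0, 0], "translation": [0, 0, 0], "hand": 0.1}, {"turn": [0, 0, 0], "translation": [0, 0, 0], "hand": 0.1}, {"turn": [0, 0, 0], "translation": [0, 0, 0], "hand": 0.1}])

```text
time_s: 14.43
eef_pos: [475.7, -181.8, 58.8]
ee_rot: [0.001, 0.121, 0.993, -0.0]
force: [0.2, -0.8, -0.9]
grip_width: 0.314
grip_force: 39.3
```

```bash
python3 d.py 631 192 62
```

```text
pos [ 475.7 -181.8   58.8] tool delta [-60.9 400.1  -3.4] yaw y 76.1 t 14.4333 w 0.31371049968194986 39.32173257227987 [ 0.2 -0.8 -0.9]
```

Call:
move_arm(moves=[{"turn": [0, 0, 0], "translation": [0, 0, -15], "hand": 0.1}, {"turn": [0, 0, 0], "translation": [0, 0, -30], "hand": 0.1}, {"turn": [0, 0, 0], "translation": [0, 0, -35], "hand": 0.1}, {"turn": [0, 0, 0], "translation": [0, 0, -30], "hand": 0.1}, {"turn": [0, 0, 0], "translation": [-3, 18, -10], "hand": 0.1}, {"turn": [0, 0, 0], "translation": [-5, 32, 0], "hand": 0.1}, {"turn": [0, 0, 0], "translation": [-6, 37, 0], "hand": 0.1}, {"turn": [0, 0, 0], "translation": [-6, 37, 0], "hand": 0.1}, {"turn": [0, 0, 0], "translation": [-6, 37, 0], "hand": 0.1}, {"turn": [0, 0, 0], "translation": [-6, 37, 0], "hand": 0.1}])

```text
time_s: 15.27
eef_pos: [554.4, 4.7, 178.6]
ee_rot: [0.001, 0.121, 0.993, -0.0]
force: [0.2, -0.2, 0.2]
grip_width: 0.312
grip_force: 39.5
```

Call:
move_arm(moves=[{"turn": [0, 0, 0], "translation": [-6, 37, 0], "hand": 0.1}, {"turn": [0, 0, 0], "translation": [-6, 37, 0], "hand": 0.1}, {"turn": [0, 0, 0], "translation": [-6, 37, 0], "hand": 0.1}, {"turn": [0, 0, 0], "translation": [-5, 37, 0], "hand": 0.1}, {"turn": [0, 0, 0], "translation": [-3, 26, 0], "hand": 0.1}, {"turn": [0, 0, 0], "translation": [-2, 18, 0], "hand": 0.1}, {"turn": [0, 0, 0], "translation": [-1, 9, 0], "hand": 0.1}, {"turn": [0, 0, 0], "translation": [0, 0, 0], "hand": 0.1}])

```text
time_s: 15.93
eef_pos: [630.5, 192.4, 177.9]
ee_rot: [0.0, 0.12, 0.993, 0.0]
force: [-0.4, -0.5, -1.0]
grip_width: 0.316
grip_force: 39.5
```

```bash
python3 d.py 631 193 64
```

```text
pos [630.5 192.4 177.9] tool delta [ -0.3   0.7 113.9] yaw y 76.2 t 15.9333 w 0.3160470926567745 39.512917671818286 [-0.4 -0.5 -1. ]
```

Call:
move_arm(moves=[{"turn": [0, 0, 0], "translation": [0, 0, 20], "hand": 0.1}, {"turn": [0, 0, 0], "translation": [0, 0, 35], "hand": 0.1}, {"turn": [0, 0, 0], "translation": [0, 0, 32], "hand": 0.1}, {"turn": [0, 0, 0], "translation": [0, 0, 17], "hand": 0.1}, {"turn": [0, 0, 0], "translation": [0, 0, 5], "hand": 0.1}, {"turn": [0, 0, 0], "translation": [0, 0, 2], "hand": 0.1}, {"turn": [0, 0, 0], "translation": [0, 0, 1], "hand": 0.1}, {"turn": [0, 0, 0], "translation": [0, 0, 0.5], "hand": 0.1}, {"turn": [0, 0, 0], "translation": [0, 0, 0], "hand": 0.1}])

```text
time_s: 16.68
eef_pos: [631.1, 190.9, 66.8]
ee_rot: [0.001, 0.121, 0.993, 0.0]
force: [-0.4, -0.7, -1.5]
grip_width: 0.312
grip_force: 39.5
```

```bash
python3 d.py 464 -301 62
```

```text
pos [631.1 190.9  66.8] tool delta [  43.8 -517.6    4.3] yaw y 76.1 t 16.6833 w 0.3121309750876985 39.511059627402574 [-0.4 -0.7 -1.5]
```

Call:
move_arm(moves=[{"turn": [0, 0, 0], "translation": [0, 0, 1.5], "hand": 0.1}, {"turn": [0, 0, 0], "translation": [0, 0, 1], "hand": 0.1}, {"turn": [0, 0, 0], "translation": [0, 0, 0], "hand": 0.5}, {"turn": [0, 0, 0], "translation": [0, 0, 0], "hand": 0.5}, {"turn": [0, 0, 0], "translation": [0, 0, 0], "hand": 0.5}, {"turn": [0, 0, 0], "translation": [0, 0, -15], "hand": 0.5}, {"turn": [0, 0, 0], "translation": [0, 0, -30], "hand": 0.5}, {"turn": [0, 0, 0], "translation": [0, 0, -35], "hand": 0.5}, {"turn": [0, 0, 0], "translation": [0, -10, -30], "hand": 0.6}, {"turn": [0, 0, 0], "translation": [3, -32, 0], "hand": 0.8}])

```text
time_s: 17.52
eef_pos: [619.9, 153.5, 179.5]
ee_rot: [0.006, 0.119, 0.993, 0.001]
force: [1.1, -1.3, 0.8]
grip_width: 0.723
grip_force: 0.0
```

Call:
move_arm(moves=[{"turn": [0, 0, 0], "translation": [4, -38, 0], "hand": 1}, {"turn": [0, 0, 0], "translation": [4, -38, 0], "hand": 1}, {"turn": [0, 0, 0], "translation": [4, -38, 0], "hand": 1}, {"turn": [0, 0, 0], "translation": [4, -38, 0], "hand": 1}, {"turn": [0, 0, 0], "translation": [4, -38, 0], "hand": 1}, {"turn": [0, 0, 0], "translation": [4, -38, 0], "hand": 1}, {"turn": [0, 0, 0], "translation": [4, -38, 0], "hand": 1}, {"turn": [0, 0, 0], "translation": [3, -38, 0], "hand": 1}, {"turn": [0, 0, 0], "translation": [3, -38, 0], "hand": 1}, {"turn": [0, 0, 0], "translation": [3, -38, 0], "hand": 1}])

```text
time_s: 18.35
eef_pos: [489.3, -210.6, 173.1]
ee_rot: [0.0, 0.121, 0.993, -0.0]
force: [1.0, 0.2, 0.5]
grip_width: 0.995
grip_force: 0.0
```

Call:
move_arm(moves=[{"turn": [0, 0, 0], "translation": [2, -38, 0], "hand": 1}, {"turn": [0, 0, 0], "translation": [1, -30, 0], "hand": 1}, {"turn": [0, 0, 0], "translation": [0, -20, 0], "hand": 1}, {"turn": [0, 0, 0], "translation": [0, 0, 0], "hand": 1}, {"turn": [0, 0, 0], "translation": [0, 0, 0], "hand": 1}])

```text
time_s: 18.77
eef_pos: [465.8, -294.2, 172.8]
ee_rot: [0.0, 0.122, 0.993, 0.0]
force: [0.2, -0.1, -0.2]
grip_width: 0.998
grip_force: 0.0
```

```bash
python3 d.py 464 -301 62; python3 - <<'E'
from h import *
c=grab('wrist'); s=grab('scene'); np.save('w4.npy',c,allow_pickle=True);np.save('s4.npy',s,allow_pickle=True)
cv2.imwrite('pics/w4.png',np.hstack([cv2.resize(c['image'],(400,300)),cv2.resize(s['image'],(400,300))]))
E
```

```text
pos [ 465.8 -294.2  172.8] tool delta [ 1.000e-01 -7.100e+00  1.108e+02] yaw y 76.0 t 18.7667 w 0.9982256454613898 0.0 [ 0.2 -0.1 -0.2]
```

View pics/w4.png

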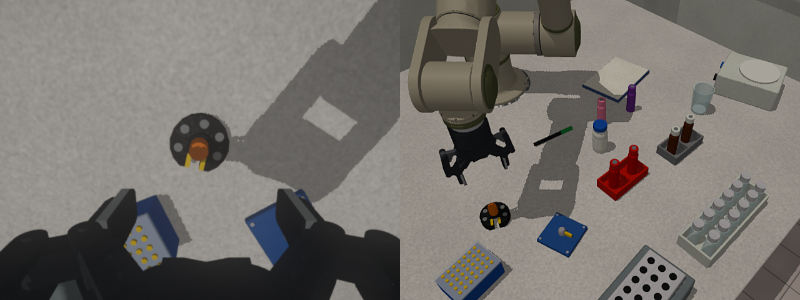

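All four vials stand in their racks: reds at (625,170), browns at (680,135) in the right half. The turret is at (199,140) in the left half, with its slot pointing down in the image. Now I measure the slot.

```bash
python3 - <<'E'
from h import *
for f in ['w4','s4']:
    c=np.load(f+'.npy',allow_pickle=True).item(); P=cloud(c); hsv=cv2.cvtColor(c['image'],cv2.COLOR_BGR2HSV)
    H,S,V=[hsv[...,i].astype(int) for i in range(3)]
    near=(abs(P[...,0]-464)<60)&(abs(P[...,1]+301)<60)
    z=P[...,2]
    m=near&(H>20)&(H<33)&(S>130)&(V>80)
    n,L,st,ce=cv2.connectedComponentsWithStats(m.astype(np.uint8))
    cs=[]
    for i in range(1,n):
        if st[i,4]<15: continue
        v,u=np.nonzero(L==i); q=np.array([ray(c,a,b,20)[:2] for a,b in zip(u,v)],np.float32)
        r=cv2.minAreaRect(q); cs.append(q.mean(0)); print(f,'stripe',st[i,4],ce[i].round(),q.mean(0),r, P[L==i][:,2].mean())
    m=near&(z>15)&(z<28)&(V<110)
    q=P[m][:,:2].astype(np.float32); (a,b),r=cv2.minEnclosingCircle(q); print('disc',a,b,r)
    m=near&(H>3)&(H<18)&(S>180)&(z>48); q=P[m][:,:2].astype(np.float32); print('knob',cv2.minEnclosingCircle(q))
    if len(cs)==2:
        mid=(cs[0]+cs[1])/2; print(np.degrees(np.arctan2(mid[1]-b,mid[0]-a))); d=cs[1]-cs[0]; print('perp',np.degrees(np.arctan2(d[1],d[0])), np.hypot(*d))
c=np.load('w4.npy',allow_pickle=True).item()['image']
cv2.imwrite('pics/w4c.png',cv2.resize(c[160:300,250:390],(560,560),interpolation=cv2.INTER_CUBIC))
E
```

```text
w4 stripe 152 [300. 257.] [ 480.91998 -321.5055 ] ((480.4748840332031, -321.0053405761719), (6.0839691162109375, 17.50425910949707), 63.135459899902344) 21.403400752325304
w4 stripe 129 [324. 263.] [ 490.6266  -305.35007] ((489.8668212890625, -305.12103271484375), (6.418118476867676, 15.404017448425293), 62.238563537597656) 20.73183778526493
disc 464.66583251953125 -302.5623779296875 36.54928207397461
knob ((458.9952697753906, -300.66583251953125), 8.204590797424316)
-27.23791
perp 59.001446 18.847174
s4 stripe 42 [158. 352.] [ 487.02817 -304.0663 ] ((486.9288024902344, -303.67132568359375), (6.24816370010376, 18.547222137451172), 62.94078826904297) 19.403472766770932
s4 stripe 44 [146. 355.] [ 478.44128 -319.9811 ] ((478.349365234375, -320.31134033203125), (5.999524116516113, 18.706893920898438), 57.10776901245117) 20.97585281099991
disc 463.20391845703125 -301.4085388183594 37.57035827636719
knob ((464.0415954589844, -301.3080749511719), 11.55739688873291)
-28.524467
perp -118.349236 18.083563
```

View pics/w4c.png

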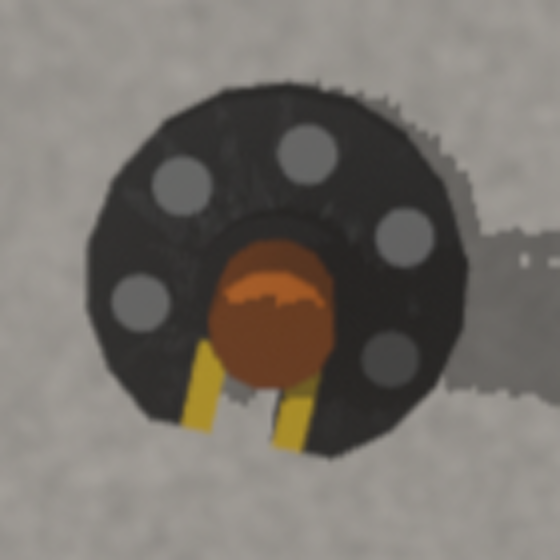

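```bash
python3 d.py 464 -301.8 48; python3 -c "
from rig import sense;print(sense()['joints'].round(2))"
```

```text
pos [ 466.3 -292.8  172.8] tool delta [ 1.000e-01 -9.300e+00  1.248e+02] yaw y 76.1 t 18.8667 w 1.0030429833248973 0.0 [ 0.3  0.6 -0.4]
[-0.77  0.44  1.53  0.    1.17 -2.1 ]
```

Call:
move_arm(grip_force=40, moves=[{"turn": [0, 0, 0.12], "translation": [0, -8, 0], "hand": 0.7}, {"turn": [0, 0, 0.12], "translation": [0, 0, 10], "hand": 0.6}, {"turn": [0, 0, 0.12], "translation": [0, 0, 10], "hand": 0.6}, {"turn": [0, 0, 0.12], "translation": [0, 0, 10], "hand": 0.6}, {"turn": [0, 0, 0.12], "translation": [0, 0, 10], "hand": 0.6}, {"turn": [0, 0, 0.12], "translation": [0, 0, 10], "hand": 0.6}, {"turn": [0, 0, 0], "translation": [0, 0, 10], "hand": 0.6}, {"turn": [0, 0, 0], "translation": [0, 0, 0], "hand": 0.6}])

```text
time_s: 19.53
eef_pos: [463.9, -299.9, 111.1]
ee_rot: [-0.001, 0.461, 0.887, 0.0]
force: [-0.2, 0.8, 0.1]
grip_width: 0.6
grip_force: 0.0
```

```bash
python3 d.py 464 -301.8 48
```

```text
pos [ 463.9 -299.9  111.1] tool delta [-1.8 -1.  63.1] yaw y 35.1 t 19.5333 w 0.6000297942854298 0.0 [-0.2  0.8  0.1]
```

Call:
move_arm(moves=[{"turn": [0, 0, 0], "translation": [-2, -1, 15], "hand": 0.6}, {"turn": [0, 0, 0], "translation": [0, 0, 20], "hand": 0.6}, {"turn": [0, 0, 0], "translation": [0, 0, 17], "hand": 0.6}, {"turn": [0, 0, 0], "translation": [0, 0, 8], "hand": 0.5}, {"turn": [0, 0, 0], "translation": [0, 0, 3], "hand": 0.4}, {"turn": [0, 0, 0], "translation": [0, 0, 0], "hand": 0.1}, {"turn": [0, 0, 0], "translation": [0, 0, 0], "hand": 0.1}, {"turn": [0, 0, 0], "translation": [0, 0, 0], "hand": 0.1}, {"turn": [0, 0, 0], "translation": [0, 0, 0], "hand": 0.1}, {"turn": [0, 0, 0], "translation": [0, 0, 0], "hand": 0.1}])

```text
time_s: 20.37
eef_pos: [464.6, -303.7, 50.3]
ee_rot: [0.0, 0.463, 0.886, -0.0]
force: [-0.6, -0.4, -1.1]
grip_width: 0.237
grip_force: 39.1
```

```bash
python3 d.py 464 -301.8 48
```

```text
pos [ 464.6 -303.7   50.3] tool delta [1.9 0.6 2.3] yaw y 34.9 t 20.3667 w 0.23747002054310998 39.11249041557312 [-0.6 -0.4 -1.1]
```

Call:
move_arm(moves=[{"turn": [0, 0, 0], "translation": [0, 0, -10], "hand": 0.1}, {"turn": [0, 0, 0], "translation": [0, 0, -20], "hand": 0.1}, {"turn": [0, 0, -0.05], "translation": [0, 0, -20], "hand": 0.1}, {"turn": [0, 0, -0.11], "translation": [0, 0, -20], "hand": 0.1}, {"turn": [0, 0, -0.11], "translation": [0, 0, 0], "hand": 0.1}, {"turn": [0, 0, -0.12], "translation": [0, 0, 0], "hand": 0.1}, {"turn": [0, 0, -0.12], "translation": [0, 0, 0], "hand": 0.1}, {"turn": [0, 0, -0.12], "translation": [0, 0, 0], "hand": 0.1}, {"turn": [0, 0, -0.1], "translation": [0, 0, 0], "hand": 0.1}, {"turn": [0, 0, -0.06], "translation": [0, 0, 0], "hand": 0.1}])

```text
time_s: 21.2
eef_pos: [464.5, -303.7, 120.7]
ee_rot: [0.0, 0.084, 0.996, -0.0]
force: [0.4, -1.0, -2.4]
grip_width: 0.241
grip_force: 39.3
```

```bash
python3 d.py 618 -212 120
```

```text
pos [ 464.5 -303.7  120.7] tool delta [-136.   116.     0.8] yaw y 80.4 t 21.2 w 0.2406659083362477 39.3295955657959 [ 0.4 -1.  -2.4]
```

```bash
cat > t.py <<'E'
from h import *
import sys
tag=sys.argv[1]
sn=sense(); e=sn['eef_pos']; zt=e[2]-50.3+20
ims=[]
for n in ['wrist','scene']:
    c=grab(n); P=cloud(c); z=P[...,2]; hsv=cv2.cvtColor(c['image'],cv2.COLOR_BGR2HSV); H,S,V=[hsv[...,i].astype(int) for i in range(3)]
    ims.append(c['image'])
    near=(abs(P[...,0]-e[0])<55)&(abs(P[...,1]-e[1])<55)&(abs(z-zt)<15)
    yel=(H>20)&(H<33)&(S>130)&(V>60)
    nn,L,st,ce=cv2.connectedComponentsWithStats((yel&near).astype(np.uint8)); cs=[]
    for i in range(1,nn):
        if st[i,4]<15: continue
        v,u=np.nonzero(L==i); q=np.array([ray(c,a,b,zt)[:2] for a,b in zip(u,v)],np.float32)
        cs.append(q.mean(0)); r=cv2.minAreaRect(q); print(n,'stripe',st[i,4],ce[i].round(),cs[-1].round(1),np.round(r[1],1),round(r[2],1))
    m=near&(abs(z-zt)<6)&(V<110)
    if m.sum()>50:
        q=P[m][:,:2].astype(np.float32); (a,b),r=cv2.minEnclosingCircle(q); print(n,'disc',a,b,r)
        if len(cs)>=2: mid=(cs[0]+cs[1])/2; d=cs[1]-cs[0]; print(' slot',np.degrees(np.arctan2(mid[1]-b,mid[0]-a)),'perp',np.degrees(np.arctan2(d[1],d[0])))
    nd=(abs(P[...,0]-618)<75)&(abs(P[...,1]+212)<75)
    m=nd&(H>100)&(H<122)&(S>150)&(z>6)&(z<18)
    if m.sum()>200:
        v,u=np.nonzero(m); q=np.array([ray(c,a,b,12)[:2] for a,b in zip(u,v)],np.float32); print(n,'dock',cv2.minAreaRect(q))
    m=nd&yel&(z>18)&(z<30)
    if m.sum()>10:
        v,u=np.nonzero(m); q=np.array([ray(c,a,b,23)[:2] for a,b in zip(u,v)],np.float32); print(n,'key',cv2.minAreaRect(q),q.mean(0))
print('tcp',e.round(1))
cv2.imwrite(f'pics/t{tag}.png',np.hstack([cv2.resize(i,(400,300)) for i in ims])); cv2.imwrite(f'pics/tw{tag}.png',ims[0])
E
python3 t.py 1
```

```text
wrist stripe 82 [342. 356.] [ 495.5 -303.3] [3.3 6.6] 17.3
wrist disc 463.83416748046875 -303.7062683105469 36.72701644897461
wrist dock ((610.0389404296875, -214.62850952148438), (33.82004165649414, 91.36888885498047), 61.130306243896484)
scene stripe 45 [157. 316.] [ 480.5 -286.9] [18.6  5.7] 17.2
scene stripe 43 [149. 326.] [ 486.6 -304.5] [17.5  6. ] 20.8
scene disc 463.4480895996094 -302.771484375 37.272857666015625
 slot 19.348356 perp -71.07161
scene dock ((619.1329956054688, -213.72332763671875), (90.80108642578125, 91.1898422241211), 17.70319175720215)
scene key ((634.6707153320312, -207.64752197265625), (18.83746910095215, 7.9065070152282715), 20.015777587890625) [ 634.3862  -208.04802]
tcp [ 464.5 -303.7  120.7]
```

View pics/t1.png

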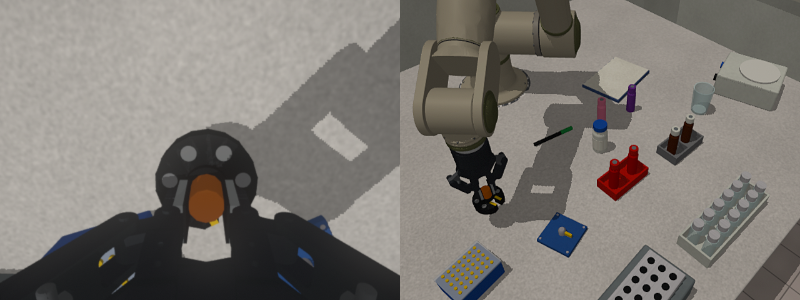

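The turret hangs level in hand at (486,195) in the right half. Its slot is at about 18.5° against about 17.5° for the key, and the play covers that difference. Moving over the dock.

```bash
python3 d.py 619 -213 120
```

```text
pos [ 464.5 -303.7  120.6] tool delta [-136.6  115.8    0.6] yaw y 80.1 t 21.3 w 0.23573960008411754 39.32901620864868 [ 0.2 -0.5 -1. ]
```

Call:
move_arm(moves=[{"turn": [0, 0, 0], "translation": [-12, 10, 0], "hand": 0.1}, {"turn": [0, 0, 0], "translation": [-22, 19, 0], "hand": 0.1}, {"turn": [0, 0, 0], "translation": [-25, 21, 0], "hand": 0.1}, {"turn": [0, 0, 0], "translation": [-25, 21, 0], "hand": 0.1}, {"turn": [0, 0, 0], "translation": [-25, 21, 0], "hand": 0.1}, {"turn": [0, 0, 0], "translation": [-17, 15, 0], "hand": 0.1}, {"turn": [0, 0, 0], "translation": [-10, 8, 0], "hand": 0.1}, {"turn": [0, 0, 0], "translation": [0, 0, 15], "hand": 0.1}, {"turn": [0, 0, 0], "translation": [0, 0, 10], "hand": 0.1}, {"turn": [0, 0, 0], "translation": [0, 0, 0], "hand": 0.1}])

```text
time_s: 22.13
eef_pos: [617.0, -213.2, 92.4]
ee_rot: [-0.002, 0.087, 0.996, 0.001]
force: [-0.3, 1.0, -2.3]
grip_width: 0.243
grip_force: 39.4
```

```bash
python3 d.py 619 -213 84; python3 t.py 2; python3 - <<'E'
from h import *
o=[]
for n in ['scene','side']:
    c=grab(n); p=np.array([619,-213,50.]); k=c['Rwc'].T@(p-c['o']); u=int(c['cx']+c['f']*k[0]/k[2]); v=int(c['cy']+c['f']*k[1]/k[2])
    P=cloud(c); e=sense()['eef_pos']; zt=e[2]-30.3
    m=(abs(P[...,0]-e[0])<50)&(abs(P[...,1]-e[1])<50)&(abs(P[...,2]-zt)<6); q=P[m][:,:2].astype(np.float32); print(n,'disc',cv2.minEnclosingCircle(q))
    o.append(cv2.resize(c['image'][max(0,v-60):v+60,u-70:u+70],(400,343),interpolation=cv2.INTER_CUBIC))
cv2.imwrite('pics/h.png',np.hstack(o))
E
```

```text
pos [ 617.  -213.2   92.4] tool delta [-2.   0.5  8.4] yaw y 80.0 t 22.1333 w 0.24288466424040359 39.37522351741791 [-0.3  1.  -2.3]
wrist stripe 67 [342. 356.] [ 647.7 -212.9] [3.  6.3] 19.5
wrist disc 615.9120483398438 -213.09519958496094 36.58185577392578
wrist dock ((584.2344970703125, -204.6125030517578), (57.91807556152344, 13.545320510864258), 85.0077133178711)
scene stripe 48 [272. 354.] [ 632.5 -196.2] [18.1  5.7] 16.6
scene stripe 52 [266. 364.] [ 638.3 -214.1] [17.8  6.3] 17.0
scene disc 614.539306640625 -212.56036376953125 37.45468521118164
 slot 19.573559 perp -72.22503
scene dock ((619.2948608398438, -213.77584838867188), (90.49830627441406, 91.12297821044922), 17.6832218170166)
scene key ((640.6777954101562, -206.465576171875), (6.013659477233887, 6.7464189529418945), 46.16371154785156) [ 641.261  -206.2712]
tcp [ 617.  -213.2   92.4]
scene disc ((616.8336791992188, -212.5787811279297), 37.54452133178711)
side disc ((616.1339721679688, -212.85533142089844), 37.76246643066406)
```

View pics/h.png

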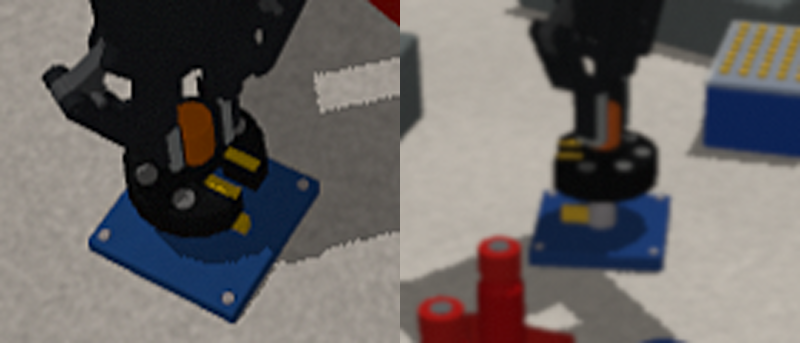

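The slot is in line with the key, and the disc sits about 2 mm short in x. I'll correct that and descend slowly.

Call:
move_arm(moves=[{"turn": [0, 0, 0], "translation": [-2, 0, 5], "hand": 0.1}, {"turn": [0, 0, 0], "translation": [0, 0, 5], "hand": 0.1}, {"turn": [0, 0, 0], "translation": [0, 0, 4], "hand": 0.1}, {"turn": [0, 0, 0], "translation": [0, 0, 3], "hand": 0.1}, {"turn": [0, 0, 0], "translation": [0, 0, 3], "hand": 0.1}, {"turn": [0, 0, 0], "translation": [0, 0, 0], "hand": 0.1}])

```text
time_s: 22.83
eef_pos: [619.9, -213.9, 73.9]
ee_rot: [-0.001, 0.086, 0.996, 0.0]
force: [0.4, 0.1, -1.7]
grip_width: 0.241
grip_force: 39.4
```

Call:
move_arm(moves=[{"turn": [0, 0, 0], "translation": [0, 0, 2], "hand": 0.1}, {"turn": [0, 0, 0], "translation": [0, 0, 2], "hand": 0.1}, {"turn": [0, 0, 0], "translation": [0, 0, 2], "hand": 0.1}, {"turn": [0, 0, 0], "translation": [0, 0, 2], "hand": 0.1}, {"turn": [0, 0, 0], "translation": [0, 0, 0], "hand": 0.1}])

```text
time_s: 23.25
eef_pos: [620.0, -214.0, 66.3]
ee_rot: [-0.0, 0.086, 0.996, 0.0]
force: [-0.3, 0.1, -1.0]
grip_width: 0.238
grip_force: 39.4
```

Call:
move_arm(moves=[{"turn": [0, 0, 0], "translation": [0, 0, 2], "hand": 0.1}, {"turn": [0, 0, 0], "translation": [0, 0, 1], "hand": 0.1}, {"turn": [0, 0, 0], "translation": [0, 0, 1], "hand": 0.1}, {"turn": [0, 0, 0], "translation": [0, 0, 0], "hand": 0.1}])

```text
time_s: 23.58
eef_pos: [620.1, -214.0, 62.6]
ee_rot: [-0.0, 0.086, 0.996, 0.0]
force: [-0.2, -0.1, -1.7]
grip_width: 0.238
grip_force: 39.4
```

Call:
move_arm(moves=[{"turn": [0, 0, 0], "translation": [0, 0, 0], "hand": 0.35}, {"turn": [0, 0, 0], "translation": [0, 0, 0], "hand": 0.5}, {"turn": [0, 0, 0], "translation": [0, 0, 0], "hand": 0.5}, {"turn": [0, 0, 0], "translation": [0, 0, 0], "hand": 0.5}, {"turn": [0, 0, 0], "translation": [0, 0, -10], "hand": 0.5}, {"turn": [0, 0, 0], "translation": [0, 0, -25], "hand": 0.5}, {"turn": [0, 0, 0], "translation": [0, 0, -35], "hand": 0.5}, {"turn": [0, 0, 0], "translation": [15, 0, -35], "hand": 0.5}, {"turn": [0, 0, 0], "translation": [35, 0, -10], "hand": 0.5}, {"turn": [0, 0, 0], "translation": [35, 0, 0], "hand": 0.5}])

```text
time_s: 24.42
eef_pos: [536.8, -199.8, 181.8]
ee_rot: [0.003, 0.086, 0.996, -0.002]
force: [-0.3, -0.8, 1.0]
grip_width: 0.502
grip_force: 0.0
```

Call:
move_arm(moves=[{"turn": [0, 0, 0], "translation": [35, 0, 0], "hand": 0.5}, {"turn": [0, 0, 0], "translation": [35, 0, 0], "hand": 0.5}, {"turn": [0, 0, 0], "translation": [20, 0, 0], "hand": 0.5}, {"turn": [0, 0, 0], "translation": [0, 0, 0], "hand": 0.5}])

```text
time_s: 24.75
eef_pos: [445.2, -183.2, 178.9]
ee_rot: [-0.0, 0.087, 0.996, -0.0]
force: [0.1, -0.2, 0.0]
grip_width: 0.503
grip_force: 0.0
```

```bash
python3 - <<'E'
from h import *
o=[]
for n in ['scene','side']:
    c=grab(n); P=cloud(c); z=P[...,2]
    for k,x,y in [('turret',618.5,-213),('redF',600,56),('redN',600,-17),('brF',630,261),('brN',631,191),('jar',472,54)]:
        m=(np.hypot(P[...,0]-x,P[...,1]-y)<45)
        zz=z[m]; t=np.nanpercentile(zz,99.5)
        if k=='turret':
            d=m&(z>22)&(z<40); print(n,k,'top',t,'disc z',np.nanmedian(z[d]),cv2.minEnclosingCircle(P[d][:,:2].astype(np.float32)))
        else:
            q=P[(np.hypot(P[...,0]-x,P[...,1]-y)<30)&(z>88)][:,:2].astype(np.float32); print(n,k,t,cv2.minEnclosingCircle(q))
    o.append(cv2.resize(c['image'],(400,300)))
    if n=='scene': o.append(cv2.resize(c['image'][320:420,200:333],(400,300),interpolation=cv2.INTER_CUBIC))
cv2.imwrite('pics/f.png',np.vstack([np.hstack(o[:2]),np.hstack([o[2],np.zeros_like(o[2])])]))
E
```

```text
scene turret top 66.57766935398257 disc z 32.690506396887145 ((617.5022583007812, -212.74014282226562), 37.36168670654297)
scene redF 103.24624782054174 ((597.141357421875, 54.786678314208984), 13.985795974731445)
scene redN 102.80334575452164 ((596.6235961914062, -16.55120086669922), 13.954499244689941)
scene brF 103.5757040608347 ((625.4652709960938, 261.5203857421875), 14.338140487670898)
scene brN 103.00065939547501 ((628.081298828125, 192.20172119140625), 14.299555778503418)
scene jar 103.52074281897632 ((469.5263671875, 54.29042434692383), 22.37315559387207)
side turret top 66.57953210469816 disc z 33.10443848278118 ((617.7344970703125, -212.6895751953125), 38.60817337036133)
side redF 101.99520832666367 ((598.6856079101562, 55.328521728515625), 14.463167190551758)
side redN 102.68069758735741 ((598.3723754882812, -15.513733863830566), 14.053747177124023)
side brF 102.12157047549158 ((626.0166625976562, 260.2220458984375), 14.519704818725586)
side brN 102.17579781982629 ((628.6488647460938, 191.55357360839844), 13.741217613220215)
side jar 102.43769073619528 ((471.7720947265625, 55.50619888305664), 21.477190017700195)
```

View pics/f.png

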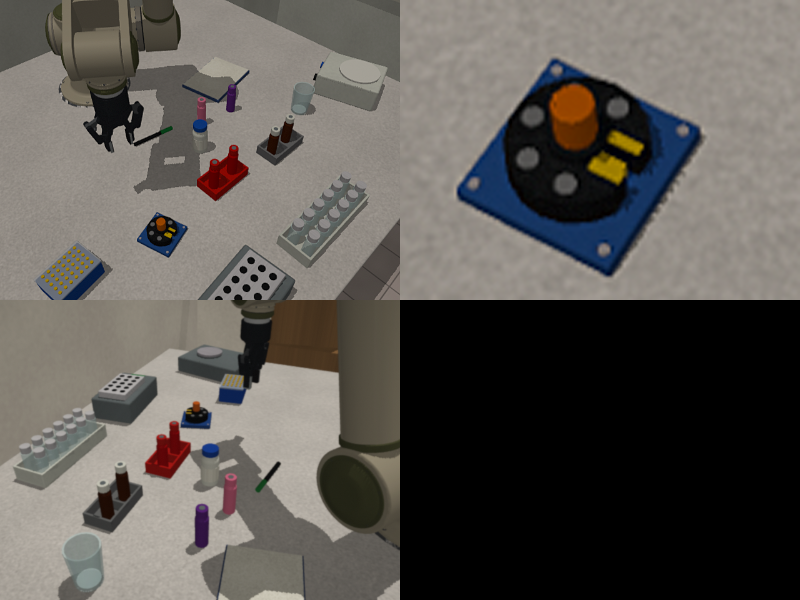

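The turret sits flat on the plate: its top reads 66.6 mm with a bias of about 2.6 mm, against 64 mm expected, and the key lies in the slot. All four vials are upright in their bays, and the jar hasn't moved. I'm handing the job in.

```bash
python3 -c "
from rig import finish_job; print(finish_job())"
```

```text
the job is handed in; nothing more can be done
None
```

I handed the job in at about 25 s of robot time: both red vials stand in the red rack, both brown vials stand in the grey rack, the turret sits flat on the dock over its key, and the jar was left where it stood.

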